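Clamp the plate in the decorating jig

TASK

Two wooden decorating jigs stand on the bench, each with an open toggle clamp; one holds a decorated round clay plate, the other is empty. Push the red handle of the clamp at the plate down past centre until it rests on its stop, so that the rubber pad holds the plate, and then let go. Leave the clamp of the empty jig open.

Things in the scene. Friction and masses are not known exactly. Their poses are not given: they have to be found in the camera images.
- jig: Fixed plywood jig with the plate, 265 x 150 x 18 mm. Origin on the bench, z up; board from x = -90 to 175 mm. Nest (four pins) round x = 100 mm; the red handle points to the jig's -x, in its plane y = 0. Handle pivot at x = -32, z = 66 mm, axis along y. Steel bracket x = -58 to 18, 76 mm high; the open clamp arm rises over x = 0 to 95, up to 130 mm high.
- jig_handle (a joint): Handle angle of the plate's clamp, rad. 0: open, the handle slopes up from its pivot towards the jig's -x, 0.82 rad above level; the slope is 0.82 minus this value. Grows as it goes down. Friction holds it while open. Pad meets plate near 0.56, centre 0.80; let go before it, it springs back; beyond it, it snaps on to its stop at 0.95 (0.13 below level). About 5 N down on the grip does it.
- jig_grip (a point): Red grip of that handle: a round bar 22 mm thick, its axis 50 to 125 mm from the pivot along the handle, with round ends. This point lies on its axis, 90 mm from the pivot; 132 mm above the bench while open, 54 mm when shut.
- jig_pad: Black rubber pad of that clamp, 22 mm across, spring-mounted on the end of the clamp arm. Origin at the centre of its underside; when clamped it presses on the plate's top about 86 mm along the jig's +x, 33 mm above the bench.
- plate: The round clay plate, olive with dark, cream and rust rings, 120 mm across and 15 mm thick, 340 g, lying loose in the jig's nest. Origin at the centre of its underside, 18 mm above the bench, z up.
- spare_handle (a joint): The handle angle in rad of the identical clamp on the identical, empty jig; 0 is fully open, 0.95 shut. To be left open.
Not all that is in view belongs to the job. Leave any turquoise look-alike of the plate alone.

How it is judged:
By the outcome, as a careful person would: the job done as asked, in the order asked, and still so for the second after the job is handed in, with the robot touching nothing.
It also fails if it takes over 32 s, if anything falls off the work surface, if the arm or the gripper's body presses on something with over 40 N, if the wrist force passes 120 N, or if a joint passes its speed limit or range.

ROBOT

A 7-joint arm with a two-finger parallel gripper is mounted at the origin on the work surface. World frame = base frame: x ahead of the robot, y to its left, z up, the work surface at z = 0. Lengths are in m, angles in rad, forces in N, time in s.
With the tool pointing down it reaches from about 0.4 to 0.875 m from the base axis. Payload 6.5 kg.
Tool frame: the origin (TCP) lies on the centre line of the jaws, within the pads' length; the fingertips stand 17 mm ahead of it and the grasp point (between the pads) lies 2 mm behind it; z points along the fingers, y is the direction in which the jaws open and shut (so a half turn about z gives the same grasp; the last joint's range is limited). The gripper opens to 85 mm and grips with 20 to 120 N. Pads are 22 mm wide; open, the fingers measure 114 mm over their backs; the gripper's body (76 mm by 85 mm) begins 54 mm behind the grasp point. The pads swing forward as they close: fully open they stand 13 mm farther back than shut.
Start: joints at [1.222, 0.536, -0.004, 1.538, 0.003, 1.067, -0.071], TCP at [0.181, -0.624, 0.248] pointing down, gripper open.
Joint ranges: [-2.7, 2.7], [-0.37, 2.16], [-1.27, 1.26], [0.24, 2.4], [-1.31, 4.45], [0.19, 1.91], [-2.76, 2.76]. Speed limits (rad/s): [2.39, 2.39, 3.14, 3.14, 3.14, 3.14, 3.14].

INTERFACE

Orientations are given as a unit quaternion [x, y, z, w].
In Python, from station import env gives the robot as it stands. Calls block until the motion is done:
- env.move_to(position, orientation): joint-space move of the TCP to a pose.
- env.line_to(position, rot=None, v=0.15): straight line of the TCP; rot=None keeps the orientation; v is the mean speed in m/s.
- env.set_joints(angles): joint-space move.
- env.move_gripper(opening, effort=None): finger opening in m; effort is the grip in N (None keeps the last); returns when the fingers have stopped.
- env.dwell(seconds).
- env.solve_ik(position, orientation): joint angles nearest the present ones, or None.
- env.read_state(): the state.
- env.camera(name): name is "scene" or "top" or "wrist"; returns (picture, depth): 384x512x3 uint8, blue, green, red; 384x512 float32, m along the optical axis (not along the pixel's ray), 0 where there is no reading.
- env.get_calibration(name): a dict with "camera_matrix" (3x3 intrinsics, pixels), "pose" (4x4, takes a point from camera to world coordinates). Camera axes: x right, y up, looking along -z (the intrinsics and any distortion apply to the point x, -y, -z); pixel columns grow to the right and rows downward; lengths in m; the calibration is good to about 2 mm. A picture is of the moment at which its call begins: read the wrist's pose just before it. get_calibration takes no time and is no camera call; for the wrist camera it gives the pose at the moment of the call.
A pose or a line that the arm cannot do raises env.Unreachable and nothing moves.
- env.hand_in(): hands the job in, once; it reports no verdict.
The state is a dict: "clock": time; "joint_pos": joint angles; "joint_vel": joint speeds; "joint_torque": joint torques, N m; "tcp_pos": TCP position; "orientation": TCP orientation; "ft_force": force on the tool from outside, world axes, zero at the start; "wrist_torque": the same for the moment, N m; "gripper_width": finger opening in m.
Only numpy, scipy, OpenCV 4.12 (cv2) and the standard library are available. Lean on these libraries where they do the work, as an engineer would, in place of code of your own. Each camera call takes 0.05 s, during which the arm holds its last target. There are 200 camera calls.

## Working session

There is one attempt and no reset: what is moved stays moved. The work goes in short steps, each a Python script; the robot and the scene stay as the last script left them, time stands still between calls to the robot, and variables do not carry over. Pictures are saved under pics/ and viewed, about 8 in all and at most 12, crops included, and the job is handed in when it is done.

```bash
mkdir -p pics; cat > h.py <<'E'
import numpy as np, cv2
from station import env
def world(cam, d, u, v, cal):
    K=np.array(cal["camera_matrix"]);P=np.array(cal["pose"])
    u=np.asarray(u,float);v=np.asarray(v,float)
    c=np.stack([(u-K[0,2])/K[0,0]*d,-(v-K[1,2])/K[1,1]*d,-d],-1)
    return c@P[:3,:3].T+P[:3,3]
E
python3 - <<'E'
from h import *
for n in("scene","top"):
    c=env.get_calibration(n);p,d=env.camera(n);cv2.imwrite(f"pics/{n}0.png",p);np.savez(f"{n}0.npz",p=p,d=d,K=c["camera_matrix"],P=c["pose"]);print(n,{k:v for k,v in c.items() if k not in("pose",)},np.round(c["pose"],3).tolist())
print(env.read_state())
E
```

```text
scene {'camera_matrix': array([[465.17045296,   0.        , 251.01434337],
       [  0.        , 465.17045296, 195.59869983],
       [  0.        ,   0.        ,   1.        ]])} [[0.374, -0.64, 0.672, 1.367], [0.927, 0.264, -0.265, -0.333], [-0.008, 0.722, 0.692, 0.935], [0.0, 0.0, 0.0, 1.0]]
top {'camera_matrix': array([[451.13801338,   0.        , 260.46191906],
       [  0.        , 451.13801338, 188.37604304],
       [  0.        ,   0.        ,   1.        ]])} [[0.029, 0.992, -0.12, 0.493], [-0.999, 0.025, -0.038, -0.058], [-0.035, 0.121, 0.992, 1.065], [0.0, 0.0, 0.0, 1.0]]
{'clock': 0.1, 'joint_pos': array([ 1.22184427,  0.53708565, -0.00443166,  1.53874389,  0.0025758 ,
        1.06730059, -0.07120515]), 'joint_vel': array([-0.00209624, -0.00333094,  0.00110194, -0.00370561, -0.00033452,
       -0.00025136,  0.00048392]), 'joint_torque': array([ 2.77970146e-03, -5.84562528e+01,  1.05195366e+00, -2.59777129e+01,
        1.26300595e-02,  4.57775153e-03, -1.35007798e-05]), 'tcp_pos': array([ 0.18119421, -0.62368522,  0.24751568]), 'orientation': array([ 9.90019313e-01,  1.40929673e-01, -1.55180452e-04, -7.50009509e-04]), 'ft_force': array([-0.44261123,  0.09463422, -0.54450709]), 'wrist_torque': array([0.04714363, 0.00890828, 0.01483871]), 'gripper_width': 0.08488678903962736}
```

View pics/scene0.png

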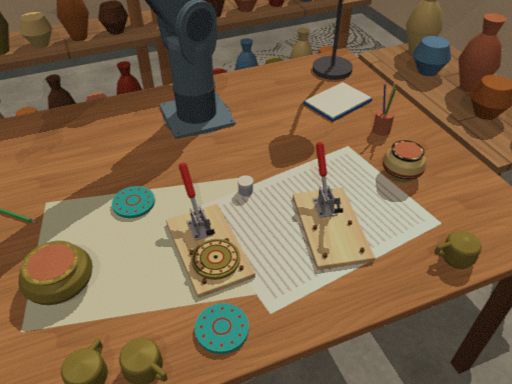

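View pics/top0.png

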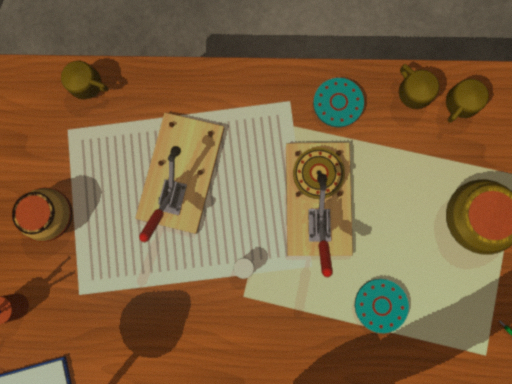

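The view has two red handles. One is at scene (188,182) / top (325,257), on the jig with the olive ringed plate at scene (216,258) / top (320,172). The other is at scene (322,160) / top (151,225), on the empty jig. The turquoise plates at top (339,102) and (382,305) are decoys. I choose the handle at top (325,257).

```bash
cat > m.py <<'E'
from h import *
D={n:np.load(n+"0.npz") for n in("scene","top")}
def ray(n,uv):
    K,P=D[n]["K"],D[n]["P"];r=P[:3,:3]@np.array([(uv[0]-K[0,2])/K[0,0],-(uv[1]-K[1,2])/K[1,1],-1]);return P[:3,3],r/np.linalg.norm(r)
def tri(a,b):
    (o,r),(q,s)=ray("scene",a),ray("top",b)
    t=np.linalg.lstsq(np.c_[r,-s],q-o,rcond=None)[0];x,y=o+t[0]*r,q+t[1]*s
    return (x+y)/2,np.linalg.norm(x-y)
def plane(n,uv,z):
    o,r=ray(n,uv);return o+r*(z-o[2])/r[2]
ends={}
for n,(x0,y0,x1,y1) in {"scene":(170,155,205,205),"top":(310,235,340,285)}.items():
    p=D[n]["p"][y0:y1,x0:x1];h=cv2.cvtColor(p,cv2.COLOR_BGR2HSV)
    m=((h[...,0]<8)|(h[...,0]>172))&(h[...,1]>170)&(h[...,2]>60)
    k,l,st,_=cv2.connectedComponentsWithStats(m.astype(np.uint8));i=1+np.argmax(st[1:,4]);v,u=np.where(l==i)
    q=np.c_[u+x0,v+y0].astype(float);c=q.mean(0);a=np.linalg.svd(q-c,full_matrices=False)[2][0];s=(q-c)@a
    e=[c+a*s.min(),c+a*s.max()];ends[n]=sorted(e,key=lambda w:w[1]);print(n,len(q),c,ends[n])
    dd=D[n]["d"][v+y0,u+x0];w=world(n,dd,u+x0,v+y0,dict(camera_matrix=D[n]["K"],pose=D[n]["P"]));print("depth pts mean",w[dd>0].mean(0),"zmax",np.percentile(w[dd>0],98,0))
    cc=np.mean(ends[n],0);ends[n].append(c)
A=tri(ends["scene"][0],ends["top"][1]);B=tri(ends["scene"][1],ends["top"][0]);print("tip",A,"root",B,"mid",tri(ends["scene"][2],ends["top"][2]))
# plate centre: ellipse of olive/dark ring region by depth-free hand-picked window
for n,(x0,y0,x1,y1) in {"top":(285,140,355,205)}.items():
    d=D[n]["d"][y0:y1,x0:x1];v,u=np.mgrid[y0:y1,x0:x1]
    w=world(n,d,u,v,dict(camera_matrix=D[n]["K"],pose=D[n]["P"]));m=(w[...,2]>.0265)&(w[...,2]<.038)
    c=cv2.findContours(m.astype(np.uint8),0,1)[0];c=max(c,key=cv2.contourArea);(cx,cy),r=cv2.minEnclosingCircle(c)
    print("plate",cx+x0,cy+y0,r,plane(n,(cx+x0,cy+y0),.033),w[m].mean(0))
# board edges from top by depth 18mm
d=D["top"]["d"][130:270,275:365];v,u=np.mgrid[130:270,275:365]
w=world("top",d,u,v,dict(camera_matrix=D["top"]["K"],pose=D["top"]["P"]));m=(w[...,2]>.010)
c=max(cv2.findContours(m.astype(np.uint8),0,1)[0],key=cv2.contourArea)
m2=(w[...,2]>.012)&(w[...,2]<.024);r=cv2.minAreaRect((w[m2][:,:2]*1000).astype(np.float32));print("board",r)
cr=lambda n,x0,y0,x1,y1:cv2.resize(D[n]["p"][y0:y1,x0:x1],(390,500),interpolation=2)
cv2.imwrite("pics/crop.png",np.hstack([cr("scene",155,155,265,296),cr("top",265,130,375,271)]))
E
python3 m.py
```

```text
scene 262 [186.42366412 178.73664122] [array([181.41989316, 162.17527062]), array([191.86289548, 196.73928901])]
depth pts mean [ 0.46867945 -0.15840238  0.1355711 ] zmax [ 0.50426825 -0.14266171  0.16794047]
top 301 [324.92358804 258.77740864] [array([322.51191713, 240.93082287]), array([327.26436981, 276.09940825])]
depth pts mean [ 0.46578084 -0.15686146  0.14280007] zmax [ 0.49872521 -0.14885761  0.16781729]
tip (array([ 0.43254362, -0.15902147,  0.16353135]), np.float64(0.001443508932332751)) root (array([ 0.50090244, -0.15657923,  0.09884905]), np.float64(0.0008696074237849517)) mid (array([ 0.46486645, -0.15786433,  0.13216478]), np.float64(0.0005296110172443159))
plate 319.75854110717773 171.53189086914062 27.443634033203125 [ 0.66040407 -0.15453725  0.033     ] [ 0.65991133 -0.15105893  0.03268743]
board ((601.4688110351562, -153.89059448242188), (264.7598571777344, 150.17764282226562), 1.9304530620574951)
```

View pics/crop.png

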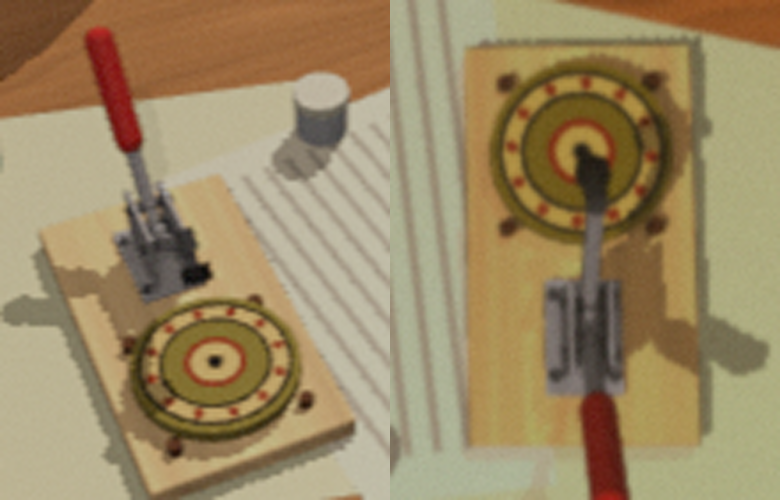

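The crop confirms the choice: this red handle's clamp rises over the jig that holds the olive ringed plate. The board fit, the triangulated grip and the text agree. Next I shut the gripper, move above the grip and feel for contact.

```bash
cat >> h.py <<'E'
yaw=np.radians(1.93);ex=np.array([np.cos(yaw),np.sin(yaw)])
O=np.array([.6015,-.1539])-.0425*ex
Q=[np.cos(yaw/2),np.sin(yaw/2),0,0]
def tip(th,r=.095,hw=.011):
    "TCP for fingertip resting on the bar at handle angle th (tip 17 mm ahead)"
    s=.82-th
    cx=-.032-r*np.cos(s)+.011*np.sin(s);cz=.066+r*np.sin(s)+.011*np.cos(s)
    if s<0: cz+=2*hw*np.tan(-s)
    return np.r_[O+(cx+hw)*ex,cz+.017]
E
python3 - <<'E'
from h import *
p=tip(0);print(p,tip(.9),O)
print(env.solve_ik(tip(0)+[0,0,.06],Q),env.solve_ik(tip(.95),Q))
env.move_gripper(0.0)
env.move_to(p+[0,0,.06],Q)
env.line_to(p+[0,0,.025],v=.1);f0=env.read_state()["ft_force"];print(f0)
for dz in np.arange(.022,-.012,-.003):
    env.line_to(p+[0,0,dz],v=.05);s=env.read_state();f=s["ft_force"]-f0
    if abs(f[2])>1.0:break
print(dz,f,s["tcp_pos"]-p,s["clock"],s["gripper_width"])
im,_=env.camera("scene");im2,_=env.camera("top")
cv2.imwrite("pics/c1.png",np.hstack([cv2.resize(im[120:300,130:270],(390,500)),cv2.resize(im2[130:310,255:395],(390,500))]))
E
```

```text
[ 0.48129982 -0.15795046  0.15996329] [ 0.44251502 -0.15925741  0.08813669] [ 0.55902411 -0.15533134]
[ 0.42980243  0.34258363 -0.24492935  1.92909787  0.10569765  0.88213342
 -1.40584276] [ 0.35771345  0.5112118  -0.13189401  2.1043924   0.12691516  0.53323019
 -1.40403618]
[0.40175933 0.06581194 0.45465245]
0.022 [-0.34049936 -0.15586837 -1.51669867] [ 1.68079188e-04 -7.22649971e-05  2.22762740e-02] 3.6167 0.00014036251547418596
```

View pics/c1.png

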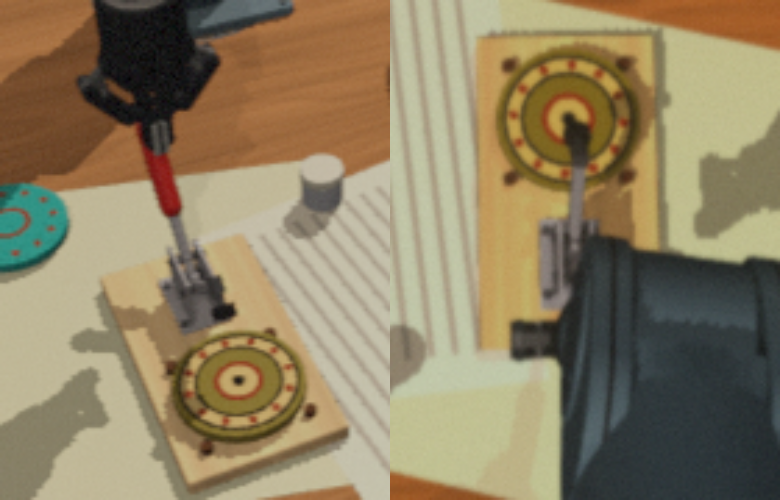

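The shut fingertips are above the red grip, in its plane and not yet touching. The −1.5 N reading was noise with the wrong sign for contact, so I continue with a one-sided threshold.

```bash
python3 - <<'E'
from h import *
p=tip(0);f0=np.mean([(env.dwell(.05),env.read_state()["ft_force"])[1] for _ in range(4)],0)
for dz in np.arange(.019,-.013,-.003):
    env.line_to(p+[0,0,dz],v=.04);f=env.read_state()["ft_force"]-f0
    print(round(dz,3),np.round(f,1))
    if f[2]>2.:break
print(env.read_state()["clock"])
E
```

```text
0.019 [ 0.2 -0.2 -0.3]
0.016 [-0.5 -0.2 -0.3]
0.013 [-0.6  0.9 -0.1]
0.01 [-0.5  0.1 -0.1]
0.007 [-0.4  0.1 -0.2]
0.004 [0.2 0.  0.1]
0.001 [ 0.1 -0.5 -0.7]
-0.002 [-0.5  0.3 -0.2]
-0.005 [-0.7 -0.2  0.2]
-0.008 [-0.   0.5  0.1]
-0.011 [-0.1  0.2 -0.5]
6.6667
```

```bash
python3 - <<'E'
from h import *
f0=np.mean([(env.dwell(.05),env.read_state()["ft_force"])[1] for _ in range(3)],0)
for th in np.arange(.2,.91,.07):
    env.line_to(tip(th),v=.06);f=env.read_state()["ft_force"]-f0
    print(round(th,3),np.round(f,1))
    if np.linalg.norm(f)>30:break
print(env.read_state()["tcp_pos"]-tip(th),env.read_state()["clock"])
im,_=env.camera("scene");im2,_=env.camera("top")
cv2.imwrite("pics/c2.png",np.hstack([cv2.resize(im[120:300,130:270],(390,500)),cv2.resize(im2[130:310,255:395],(390,500))]))
E
```

```text
0.2 [ 0.7 -0.5  0.2]
0.27 [ 0.  -0.3 -0.8]
0.34 [-1.2 -1.2 -1.1]
0.41 [-0.5 -0.4  0.3]
0.48 [-0.   0.2 -0. ]
0.55 [-0.2 -0.1  0. ]
0.62 [ 0.4 -0.8 -0.5]
0.69 [ 0.4  0.1 -0.5]
0.76 [-0.1  0.1  0.3]
0.83 [-0.5 -0.2 -0. ]
0.9 [-0.4 -0.5 -0.5]
[-2.74140181e-04  6.96601975e-05 -3.28259993e-04] 9.7833
```

View pics/c2.png

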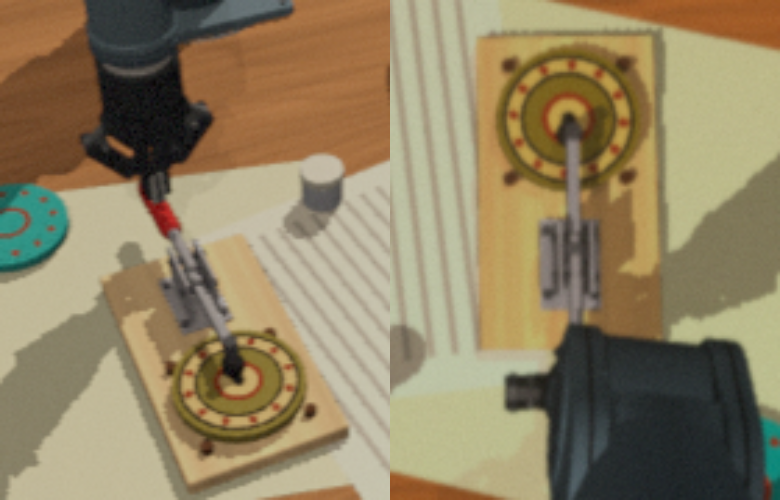

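The handle has come down and the arm is over the plate, but the pad's shadow looks offset, so it may not be clamped yet. I'll measure the handle and pad with depth.

```bash
cat > look.py <<'E'
from h import *
def look():
  for n in("scene","top"):
    c=env.get_calibration(n);p,d=env.camera(n)
    v,u=np.mgrid[:384,:512];w=world(n,d,u,v,c);h=cv2.cvtColor(p,cv2.COLOR_BGR2HSV)
    j=np.stack([(w[...,:2]-O)@ex,(w[...,:2]-O)@np.array([-ex[1],ex[0]]),w[...,2]],-1)
    red=((h[...,0]<8)|(h[...,0]>172))&(h[...,1]>150)&(d>0)&(abs(j[...,1])<.03)&(j[...,0]<-.06)&(j[...,0]>-.2)&(j[...,2]>.02)
    q=j[red]
    if len(q)>8: print(n,"red",len(q),"xz range",np.round([q[:,0].min(),q[:,0].max(),q[:,2].min(),q[:,2].max()],3),"slope",np.arctan(-np.polyfit(q[:,0],q[:,2],1)[0]))
    arm=(d>0)&(abs(j[...,1])<.02)&(j[...,0]>-.02)&(j[...,0]<.13)&(j[...,2]>.037)
    for a in np.arange(-.02,.13,.015):
      k=arm&(j[...,0]>=a)&(j[...,0]<a+.015)
      if k.sum()>2: print(n,"arm x",round(a,3),k.sum(),"z med/max",np.round([np.median(j[k][:,2]),j[k][:,2].max()],3))
E
python3 -c "
from look import *
look();print(env.read_state()['ft_force'])"
```

```text
scene red 90 xz range [-0.159 -0.071  0.051  0.241] slope -0.3605494716067395
scene arm x -0.02 57 z med/max [0.072 0.078]
scene arm x -0.005 82 z med/max [0.066 0.079]
scene arm x 0.01 64 z med/max [0.061 0.079]
scene arm x 0.025 17 z med/max [0.064 0.068]
scene arm x 0.04 23 z med/max [0.065 0.068]
scene arm x 0.055 20 z med/max [0.067 0.068]
scene arm x 0.07 22 z med/max [0.068 0.072]
scene arm x 0.085 90 z med/max [0.048 0.074]
scene arm x 0.1 10 z med/max [0.038 0.042]
scene arm x 0.115 4 z med/max [0.038 0.039]
top arm x -0.02 77 z med/max [0.072 0.078]
top arm x -0.005 87 z med/max [0.067 0.079]
top arm x 0.01 41 z med/max [0.062 0.074]
top arm x 0.025 35 z med/max [0.064 0.067]
top arm x 0.04 35 z med/max [0.064 0.068]
top arm x 0.055 33 z med/max [0.066 0.074]
top arm x 0.07 50 z med/max [0.067 0.073]
top arm x 0.085 27 z med/max [0.06  0.074]
[-0.41035369 -0.01548108  0.76778032]
```

```bash
python3 - <<'E'
from look import *
p=env.read_state()["tcp_pos"].copy();f0=np.mean([(env.dwell(.05),env.read_state()["ft_force"])[1] for _ in range(4)],0)
for i in range(1,13):
    env.line_to(p-[0,0,.002*i],rot=Q,v=.04)
    f=np.mean([(env.dwell(.02),env.read_state()["ft_force"])[1] for _ in range(3)],0)-f0
    print(2*i,np.round(f,1))
    if f[2]>15 or np.linalg.norm(f)>20:break
print(env.read_state()["tcp_pos"],env.read_state()["clock"]);look()
E
```

```text
2 [-0.4  0.4  0.1]
4 [-0.5 -0.6  0.3]
6 [-3.2  1.5 15.1]
[ 0.44278903 -0.15931478  0.08313537] 11.0833
scene red 74 xz range [-0.156 -0.071  0.053  0.204] slope -0.23451554623523282
scene arm x -0.02 57 z med/max [0.07  0.078]
scene arm x -0.005 82 z med/max [0.066 0.079]
scene arm x 0.01 60 z med/max [0.062 0.078]
scene arm x 0.025 19 z med/max [0.064 0.07 ]
scene arm x 0.04 20 z med/max [0.066 0.07 ]
scene arm x 0.055 22 z med/max [0.067 0.071]
scene arm x 0.07 23 z med/max [0.068 0.073]
scene arm x 0.085 86 z med/max [0.048 0.074]
scene arm x 0.1 6 z med/max [0.037 0.044]
scene arm x 0.115 7 z med/max [0.038 0.039]
top arm x -0.02 77 z med/max [0.072 0.079]
top arm x -0.005 87 z med/max [0.068 0.079]
top arm x 0.01 40 z med/max [0.061 0.076]
top arm x 0.025 35 z med/max [0.062 0.068]
top arm x 0.04 34 z med/max [0.065 0.068]
top arm x 0.055 31 z med/max [0.065 0.069]
top arm x 0.07 52 z med/max [0.067 0.072]
top arm x 0.085 26 z med/max [0.064 0.073]
top arm x 0.1 4 z med/max [0.038 0.038]
top arm x 0.115 3 z med/max [0.038 0.038]
```

At a fingertip height of 66 mm, the predicted shut height, I met a firm stop and the arm did not move. So the clamp had already snapped over. I'll lift off, retreat and check.

```bash
python3 - <<'E'
from look import *
p=env.read_state()["tcp_pos"].copy()
env.line_to(p+[0,0,.12],rot=Q,v=.12)
env.move_to([.25,-.5,.25],Q)
env.dwell(.3);print(env.read_state()["clock"]);look()
im,_=env.camera("scene");im2,_=env.camera("top")
cv2.imwrite("pics/c3.png",np.hstack([cv2.resize(im[120:300,130:270],(390,500)),cv2.resize(im2[100:300,100:375],(410,298)).repeat(1,0) if 0 else cv2.copyMakeBorder(cv2.resize(im2[100:300,100:375],(410,298)),0,202,0,0,0)]))
E
```

```text
14.1083
scene red 132 xz range [-0.16  -0.071  0.053  0.073] slope -0.11719960942469156
scene arm x -0.02 53 z med/max [0.072 0.079]
scene arm x -0.005 82 z med/max [0.065 0.081]
scene arm x 0.01 62 z med/max [0.062 0.078]
scene arm x 0.025 18 z med/max [0.065 0.069]
scene arm x 0.04 19 z med/max [0.066 0.069]
scene arm x 0.055 24 z med/max [0.067 0.071]
scene arm x 0.07 23 z med/max [0.068 0.072]
scene arm x 0.085 89 z med/max [0.048 0.073]
scene arm x 0.1 7 z med/max [0.037 0.038]
scene arm x 0.115 3 z med/max [0.038 0.038]
top red 331 xz range [-0.165 -0.075  0.053  0.072] slope -0.12670412739524822
top arm x -0.02 77 z med/max [0.071 0.078]
top arm x -0.005 87 z med/max [0.068 0.078]
top arm x 0.01 41 z med/max [0.063 0.076]
top arm x 0.025 35 z med/max [0.064 0.068]
top arm x 0.04 36 z med/max [0.064 0.068]
top arm x 0.055 32 z med/max [0.066 0.07 ]
top arm x 0.07 54 z med/max [0.067 0.074]
top arm x 0.085 27 z med/max [0.061 0.073]
top arm x 0.1 5 z med/max [0.037 0.038]
top arm x 0.115 3 z med/max [0.038 0.038]
```

View pics/c3.png

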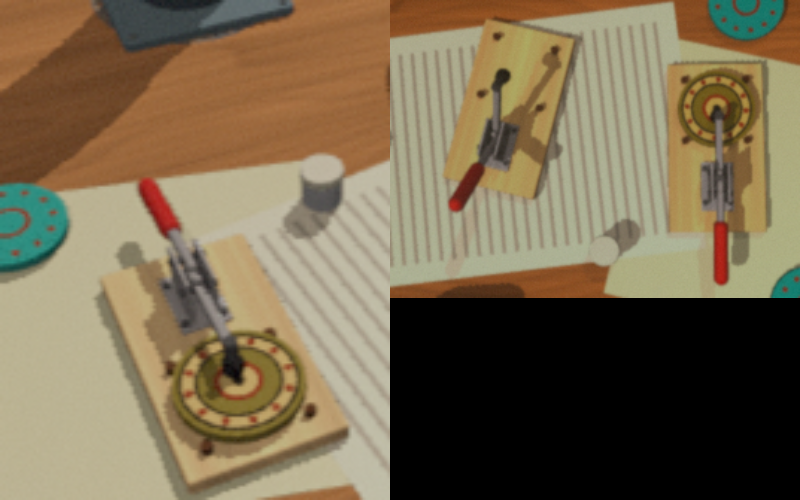

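The handle rests at slope −0.12 to −0.13, which is angle ≈0.95 and so on its stop. The pad is on the plate, the plate is still in its nest, the spare clamp is open and the arm is clear.

```bash
python3 -c "
from h import *
env.hand_in()"
```

```text
the job is handed in; nothing more can be done
```

The clamp at the plate is shut. With the gripper closed, I pushed its red handle down along its arc until it snapped over centre. I pressed lightly on the stop (about 15 N), lifted off, retreated and handed in at about 14 s.

**Last checks:** with the robot clear, depth from both cameras put the handle 0.12–0.13 rad below level, which matches the stop at 0.95. In the last picture the pad is on the plate, the plate is in its nest and the spare clamp is still open.

**Disagreements:**
- The force samples during the push showed only noise, never the expected 5 N or so. Because of that, and a shadow that made the pad look raised, I first doubted the snap. The firm stop at the predicted shut height and the handle slope settled it.
- The first "contact" reading on the way down was also noise.

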